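# Dip the tincture urn with its gauge rod

## Robot

A 7-joint arm with a two-finger parallel gripper is mounted at the origin on the work surface; the furniture and walls round the work are solid. World frame = base frame: x ahead of the robot, y to its left, z up, the work surface at z = 0. Lengths are in m, angles in degrees, forces in N, time in s.
With the tool pointing down it reaches from about 0.4 to 0.85 m from the base axis. Payload 6.9 kg.
Tool frame: the origin (TCP) lies on the front face of the gripper's body, between the roots of the fingers; the fingertips stand 73 mm ahead of it and the grasp point (between the pads) lies 54 mm ahead of it; z points along the fingers, y is the line along which they close (so a half turn about z gives the same grasp; the last joint's range is limited). The gripper opens to 85 mm and grips with 20 to 120 N. Pads are 22 mm wide; open, the fingers measure 114 mm over their backs; the gripper's body (76 mm by 85 mm) begins 54 mm behind the grasp point. The pads swing forward as they close: fully open they stand 13 mm farther back than shut.
Start: joints at [72.909, 29.078, -13.613, 85.955, 7.202, 65.827, -8.869], TCP at [0.246, -0.575, 0.304] pointing down, gripper open.
Joint ranges: [-176.47, 176.47], [-13.61, 117.27], [-81.72, 77.17], [0.22, 143.17], [-87.28, 267.28], [10, 112.55], [-165.47, 165.47]. Speed limits (degrees/s): [136.94, 136.94, 180, 180, 180, 180, 180].

## Interface

Orientations are given as a 3x3 rotation matrix whose columns are the frame's x, y, z axes.
In Python, from cell import ctrl, cams gives the robot as it stands.
- The arm moves only by the tool play_rows, never from a script. Its argument "motion" is a list of rows, each a list of 3 entries, a list of its own where there are three numbers: the shift along the tool's x, y, z in cm, then the turn about the tool's z in degrees, then the closure, from -1 (fully open) to 1 (shut). A call has 1 to 20 rows; each row shifts and turns the commanded pose from where the row before left it, along the tool's axes as they then stand; what a row does not reach is not made up. A row lasts 1/12 s, in which the tool goes at most 41.7 mm and 7.16 degrees, less where a joint would pass 70% of its speed; a pose out of reach is approached as far as the arm can. A call is refused whole if a number of a shift passes 4.17 or a number of a turn 7.16, either way. A call with a gripper value outside its range is refused whole. The fingers move at their own pace and stop on an object; "newtons" is the grip in N (left out, the last holds). Time passes only in rows, so rows that do not move let the fingers close. It gives the time, the measured TCP pose, the force, the opening and the grip force at its end, in the units of the state.
- ctrl.state(): the state, without advancing time (a new reading comes with each control period).
- cams.grab_frame(name): name is "scene" or "side" or "wrist"; returns the picture (400x640x3 uint8, red, green, blue); there is no depth.
- cams.get_calibration(name): a dict with "K" (3x3 intrinsics, pixels), "pose" (4x4, takes a point from camera to world coordinates). Camera axes: x right, y up, looking along -z (the intrinsics and any distortion apply to the point x, -y, -z); pixel columns grow to the right and rows downward; lengths in m; the calibration is good to about 2 mm. The wrist camera is an equidistant fisheye: a pixel r from the principal point sees the ray r / f radians off the axis. A picture is of the moment at which its call begins: read the wrist's pose just before it. get_calibration takes no time and is no camera call; for the wrist camera it gives the pose at the moment of the call.
- ctrl.job_done(): hands the job in; it is judged then, once.
The state is a dict: "time_s": time; "qpos": joint angles; "qvel": joint speeds; "joint_efforts": joint torques, N m; "ee_pos": TCP position; "eef_rot": TCP orientation; "contact_force": force on the tool from outside, world axes, zero at the start; "moment": the same for the moment, N m; "grip_width": finger opening in m; "grip_force": force on a finger pad.
Only numpy, scipy, OpenCV 4.12 (cv2) and the standard library are available. Lean on these libraries where they do the work, as an engineer would, in place of code of your own. Each camera call takes 0.05 s, during which the arm holds its last target. There are 200 camera calls.

## Task

Check the level in the steel tincture urn: take the cap off the end of its slanted gauge tube and set it rim-down, knob up, in the round recess of the wooden gauge board; then push the gauge rod down the tube until its collar stops on the tube's mouth, and draw it right out again. Finish holding the rod in the gripper, level and with its graduated side up, its tip low over the open steel tin that catches the drips, touching nothing else; leave the other things where they are.

Things in the scene. Friction and masses are not known exactly. Their poses are not given: they have to be found in the camera images.
- tube_mouth (a point): centre of the open end of the gauge tube, a fixed steel tube that leaves the urn's side and rises at 45 degrees. z points out of the tube along its axis (outwards and up), x is level. The mouth, 125 mm above the worktop, is a bell 27 mm across outside, 19 inside, narrowing within 10 mm to a bore of 14 mm, straight and free for 122 mm, open at its lower end. Tube 22 mm across outside
- urn: fixed steel drum 132 mm across, 138 mm high with its lid, 155 mm to the top of the lid's black knob. Origin at the centre of its underside on the worktop, z up. The gauge tube leaves it towards its own -y axis, its mouth 118 mm from the drum's upright axis; 73 mm of tube stands clear of the wall. A small tap points to -x
- cap: loose brass cap, 45 g. Origin: centre of its open rim; z from the rim to the knob. From the rim up: round skirt 37 mm across outside, 31 inside, 14 mm deep; lid to 19 mm; round knob 16 mm across from 19 to 45 mm. At the start it sits loosely over the tube's mouth, z along the tube's z (it may sag a few degrees), rim 14 mm behind the mouth; it pulls straight off along the tube
- cap_knob (a point): centre of the cap's knob, on the cap's axis 32 mm from the rim; z along that axis away from the rim
- gauge_board: fixed wooden board 132 x 164 x 16 mm, origin at the centre of its underside, z up, long side along y. Two notched posts, 10 mm thick along y, stand on it up to 68 mm above the worktop, centred at x = +44 mm, y = -70 and +70 mm; the gauge rod lies in their open-topped notches at the start, its tip towards +y
- cap_recess (a point): centre of the floor of the round recess in the board's top, 36 mm to the -x side of the board's centre; 45 mm across, 8 mm deep, floor 8 mm above the worktop. It is 80 mm from the line of the gauge rod
- gauge: loose gauge rod, 75 g. Origin: handle's centre, 63 mm above the worktop at the start; x along the rod to the tip, z = graduated side (up at the start). Dark wooden handle 14 mm wide (y), 16 thick (z), x = -62 to +50 mm, steel end disc to -68; collar 30 mm across, its face to the tip at x = +72; then a flat steel blade 8 x 4 mm to the tip at x = +203. Balances about 23 mm ahead of the origin
- gauge_stop (a point): centre of the collar's face to the tip, on the rod's axis, 72 mm from the handle's centre; it meets the tube's mouth when the rod is fully in. Axes as the rod's
- gauge_tip (a point): the tip of the rod, on its axis, 203 mm from the handle's centre. Axes as the rod's
- tin: loose round open steel tin, 80 mm across, 43 mm high, origin at the centre of its underside; stands near the far edge of the worktop
- packet_a: bystander: loose paper packet tied with string, 79 x 86 x 34 mm, origin at the centre of its underside

How it is judged (in metres and radians):
On the way, in this order (a step that is already met when the one before it is completed fails the run):
1. the cap stands rim-down in the recess of the gauge board (horizontal distance between cap and cap_recess below 0.006 m and z of cap in the frame of cap_recess below 0.003 m and angle between cap's own z axis and vertical below 0.12 rad), for 0.2 s.
2. the gauge rod is in the tube with its collar stopped on the mouth (z of gauge_stop in the frame of tube_mouth below 0.004 m and distance between gauge_stop and tube_mouth below 0.008 m and z of gauge_tip in the frame of tube_mouth below -0.12 m and angle between the x axis of gauge and the z axis of tube_mouth, either way round below 0.1 rad), for 0.2 s.
3. the rod is drawn right out of the tube (z of gauge_tip in the frame of tube_mouth above 0.005 m), for 0.1 s.
At the end, for the whole second after the job is handed in: Cap rim-down in the recess (6 mm of centre, rim 3 mm of floor, 7 degrees). Rod held still by the fingers, level and graduated side up within 9 degrees, tip within 32 mm of the tin's axis and 55 to 200 mm above the worktop, touching no tin, board, urn, cap or packet; tin upright (all of step 1 and angle between gauge's own z axis and vertical below 0.16 rad and horizontal distance between gauge_tip and tin below 0.032 m and height (world z) of gauge_tip between 0.055 and 0.2 m and contact force between the fingers and gauge above 1 N and contact force between gauge and tin below 0.3 N and contact force between gauge and gauge_board below 0.3 N and contact force between gauge and urn below 0.3 N and contact force between gauge and packet_a below 0.3 N and contact force between gauge and cap below 0.3 N and linear speed of gauge below 0.03 m/s and angle between tin's own z axis and vertical below 0.1 rad); the arm keeps its last pose, push and grip.
It fails at once if a bystander or the tin is pushed more than 30 mm (distance of any of tin, packet_a from where it was at the start of the episode above 0.03 m).
It also fails if it takes over 58 s, if anything falls off the work surface, if the arm or the gripper's body presses on something with over 40 N, if the wrist force passes 120 N, or if a joint passes its speed limit or range.

## Working session

There is one attempt and no reset: what is moved stays moved. The work goes in short steps, Python scripts to look and compute and a tool call to move; the robot and the scene stay as the last step left them, time stands still between calls to the robot, and variables do not carry over. Pictures are saved under pics/ and viewed, at most 10 in all, crops included, and the job is handed in when it is done.

Besides the shell and the picture viewer there is one more tool, called after "Request:" by a JSON object that holds its "name" and its "arguments". play_rows: Moves the arm, as the interface text tells. Its arguments: {"type":"object","properties":{"motion":{"type":"array","items":{"type":"array"}},"newtons":{"type":"number"}},"required":["motion"]}

```bash
mkdir -p pics; ls; cat > h.py <<'E'
import numpy as np, cv2
from cell import ctrl, cams
def save(n,f): 
    im=cams.grab_frame(n); cv2.imwrite(f,cv2.cvtColor(im,cv2.COLOR_RGB2BGR)); return im
E
python3 - <<'E'
from h import *
a=save("scene","pics/scene0.png"); b=save("side","pics/side0.png")
for n in("scene","side"):
    c=cams.get_calibration(n); print(n,{k:(np.round(v,4).tolist() if hasattr(v,'tolist') or isinstance(v,list) else v) for k,v in c.items()})
s=ctrl.state(); print(s['time_s'],np.round(s['eef_rot'],3).tolist(),s['ee_pos'])
E
```

```text
pics
scene {'K': [[381.4773, 0.0, 319.0636], [0.0, 381.4773, 195.8666], [0.0, 0.0, 1.0]], 'pose': [[-0.7845, 0.473, -0.4011, 0.1557], [-0.62, -0.586, 0.5217, 0.2942], [0.0117, 0.6579, 0.753, 0.7462], [0.0, 0.0, 0.0, 1.0]]}
side {'K': [[422.1426, 0.0, 316.0969], [0.0, 422.1426, 195.6846], [0.0, 0.0, 1.0]], 'pose': [[0.9893, 0.0378, -0.1409, 0.3761], [-0.1434, 0.4307, -0.891, -0.9552], [0.027, 0.9017, 0.4316, 0.5109], [0.0, 0.0, 0.0, 1.0]]}
0.1 [[0.92, 0.393, -0.001], [0.393, -0.92, 0.001], [-0.0, -0.002, -1.0]] [ 0.24535161 -0.57446481  0.30311991]
```

Request:
{"name": "play_rows", "arguments": {"motion": [[[0, 0, 0], [0, 0, 0], -1]]}}

```text
invalid input at $.motion[0][1]: expected a number
```

View pictures.

View pics/scene0.png

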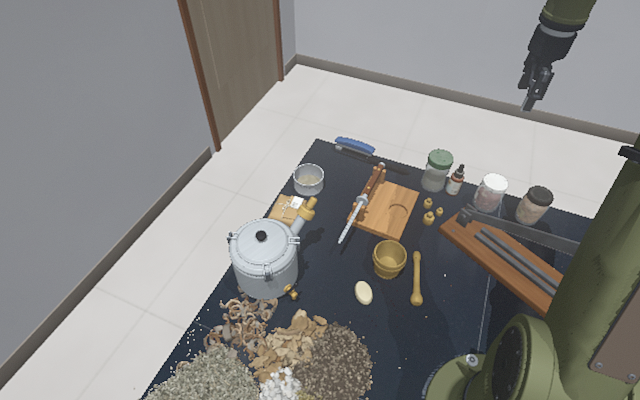

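View pics/side0.png

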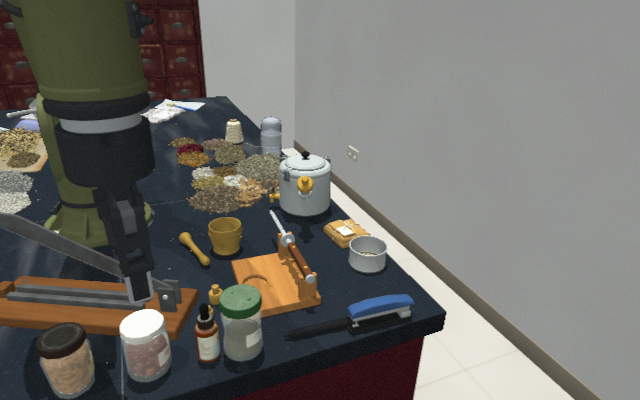

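```bash
python3 - <<'E'
import cv2
a=cv2.imread('pics/scene0.png')[140:290,225:425]; cv2.imwrite('pics/sc1.png',cv2.resize(a,None,fx=4,fy=4,interpolation=cv2.INTER_CUBIC))
a=cv2.imread('pics/side0.png')[145:315,220:400]; cv2.imwrite('pics/sd1.png',cv2.resize(a,None,fx=3.5,fy=3.5,interpolation=cv2.INTER_CUBIC))
E
```

```text
(no output)
```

View pics/sc1.png

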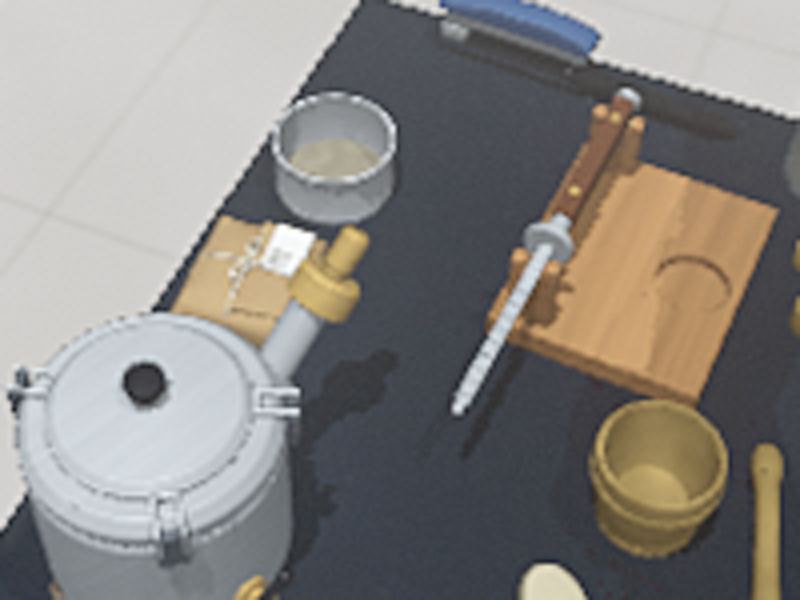

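View pics/sd1.png

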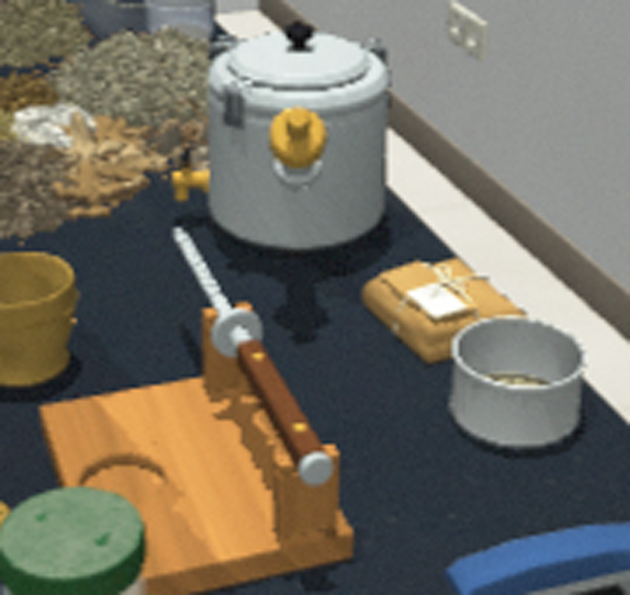

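```bash
cat > fit.py <<'E'
from h import *
from scipy.optimize import least_squares
C={n:cams.get_calibration(n) for n in("scene","side")}
def proj(n,p):
    K=np.array(C[n]['K']);T=np.linalg.inv(np.array(C[n]['pose'])); q=T[:3,:3]@p+T[:3,3]; q=np.array([q[0],-q[1],-q[2]]); return (K@q)[:2]/q[2]
def px(n,u,v): return np.array([225+(u+.5)/4-.5,140+(v+.5)/4-.5]) if n=="scene" else np.array([220+(u+.5)/3.5-.5,145+(v+.5)/3.5-.5])
def loc(p,l):
    c,s=np.cos(p[2]),np.sin(p[2]); return np.array([p[0]+c*l[0]-s*l[1],p[1]+s*l[0]+c*l[1],l[2]])
def run(name,obs,p0):
    f=lambda p:np.concatenate([proj(n,loc(p,l(p)))-px(n,u,v) for n,u,v,l in obs])
    r=least_squares(f,p0,loss='soft_l1'); print(name,np.round(r.x,4),'yaw',np.degrees(r.x[2]).round(1),'res',np.round(r.fun if r.fun.ndim==1 else 0,1)); return r.x
k=lambda *a:(lambda p:np.array(a)); 
if __name__=="__main__":
    u=run('urn',[("scene",145,380,k(0,0,.148)),("side",299,33,k(0,0,.148)),("scene",353,238,k(0,-.1399,.147)),("side",299,118,k(0,-.1399,.147))],[.55,-.3,0])
    rod=lambda x,z=.063:(lambda p:np.array([.044,p[3]+x,z]))
    b=run('board',[("scene",458,410,rod(.203)),("side",178,232,rod(.203)),("scene",629,97,rod(-.068)),("side",316,468,rod(-.068)),("scene",549,240,rod(.072)),
     ("scene",778,210,k(-.066,-.082,.016)),("scene",697,393,k(-.066,.082,.016)),("scene",489,318,k(.066,.082,.016)),("side",40,408,k(-.066,.082,.016)),("side",352,545,k(.066,-.082,.016)),("scene",693,287,k(-.036,0,.016))],[.45,-.5,0,0])
    t=run('tin',[("scene",335,139,k(0,0,.043)),("side",517,356,k(0,0,.043))],[.6,-.5,0])
    print('mouth',loc(u,[0,-.118,.125]),'capknob',loc(u,[0,-.118-.018*.707,.125+.018*.707]),'recess',loc(b,[-.036,0,.008]),'gauge',loc(b,[.044,b[3],.063]))
E
python3 fit.py
```

```text
urn [ 0.5002  0.0277 -0.1231] yaw -7.1 res [-0.6  0.3 -0.2  1.1  0.2 -2.4 -0.4 -0.7]
board [ 0.4011 -0.2915  0.2097 -0.0187] yaw 12.0 res [-0.8 -0.3 -0.7  0.3 -0.  -0.3 -0.4  2.6 -0.6  0.9 -0.2 -0.7 -0.2  0.5
 -0.3 -1.1 -0.8  0.5 -0.6 -2.  -0.2 -2. ]
tin [ 0.5997 -0.2364  0.    ] yaw 0.0 res [-0.  -1.1 -0.3 -0.5]
mouth [ 0.48572377 -0.08939754  0.125     ] capknob [ 0.48416145 -0.10202728  0.137726  ] recess [ 0.36585168 -0.29899825  0.008     ] gauge [ 0.44800189 -0.30068337  0.063     ]
```

```bash
cat > mv.py <<'E'
# usage: mv.py x y z yawY(deg, world angle of closing axis) -> turn then shift in tool axes
from h import *; import sys
s=ctrl.state(); R=np.array(s['eef_rot']); p=np.array(s['ee_pos'])
x,y,z,a=map(float,sys.argv[1:5]); cur=np.degrees(np.arctan2(R[1,1],R[0,1]))
d=(a-cur+90)%180-90            # world turn, symmetric grasp
if len(sys.argv)>5: d+=float(sys.argv[5])
t=np.radians(cur+d); Y=np.array([np.cos(t),np.sin(t),0]); Z=np.array([0,0,-1.]); X=np.cross(Y,Z)
D=(np.array([x,y,z])-p)*100
print('t',s['time_s'],'p',p.round(4),'yawY',cur.round(2),'q7',np.round(s['qpos'][6],1),'F',np.round(s['contact_force'],1),'w',round(s['grip_width'],4),'gf',s['grip_force'])
print('TURN tool z',round(-d,2),' SHIFT after turn cm',np.round([D@X,D@Y,D@Z],2),'before-turn axes',np.round(R.T@D,2))
E
python3 mv.py .47 -.17 .29 -7
python3 - <<'E'
from h import *
c=cams.get_calibration("wrist"); s=ctrl.state();T=np.eye(4);T[:3,:3]=s['eef_rot'];T[:3,3]=s['ee_pos']
print(np.array(c['K']),(np.linalg.inv(T)@np.array(c['pose'])).round(4), c.keys())
E
```

```text
t 0.1 p [ 0.2454 -0.5745  0.3031] yawY -66.87 q7 -8.9 F [-0.7 -0.5  0.8] w 0.0857 gf 0.0
TURN tool z -59.87  SHIFT after turn cm [42.88 17.37  1.31] before-turn axes [ 36.55 -28.37   1.36]
[[309.70691629   0.         322.00395637]
 [  0.         309.70691629 197.8476955 ]
 [  0.           0.           1.        ]] [[ 3.000e-04  9.576e-01  2.880e-01  7.370e-02]
 [ 1.000e+00 -1.000e-04 -6.000e-04  5.000e-04]
 [-5.000e-04  2.880e-01 -9.576e-01 -7.060e-02]
 [ 0.000e+00  0.000e+00  0.000e+00  1.000e+00]] dict_keys(['K', 'pose'])
```

Request:
{"name": "play_rows", "arguments": {"motion": [[[0, 0, 0], -6.66, -1], [[0, 0, 0], -6.66, -1], [[0, 0, 0], -6.66, -1], [[0, 0, 0], -6.66, -1], [[0, 0, 0], -6.66, -1], [[0, 0, 0], -6.66, -1], [[0, 0, 0], -6.66, -1], [[0, 0, 0], -6.66, -1], [[0, 0, 0], -6.66, -1], [[3.6, 1.5, 0], 0, -1], [[3.6, 1.5, 0], 0, -1], [[3.6, 1.5, 0], 0, -1], [[3.6, 1.5, 0], 0, -1], [[3.6, 1.5, 0], 0, -1], [[3.6, 1.5, 0], 0, -1], [[3.6, 1.5, 0], 0, -1], [[3.6, 1.5, 0], 0, -1], [[3.6, 1.5, 0], 0, -1], [[3.6, 1.5, 0], 0, -1], [[3.6, 1.5, 0], 0, -1]]}}

```text
time_s: 1.77
ee_pos: [0.4574, -0.1998, 0.3038]
eef_rot: [[0.121, 0.993, -0.0], [0.993, -0.121, -0.0], [-0.0, -0.0, -1.0]]
contact_force: [0.8, -0.2, 0.3]
grip_width: 0.0852
grip_force: 0.0
```

```bash
python3 mv.py .47 -.17 .29 -7; python3 - <<'E'
from h import *
import json
c=cams.get_calibration("wrist"); im=save("wrist","pics/w1.png"); np.savez('w1.npz',K=c['K'],pose=c['pose'])
E
```

```text
t 1.7667 p [ 0.4574 -0.1998  0.3038] yawY -6.94 q7 -1.0 F [ 0.8 -0.2  0.3] w 0.0852 gf 0.0
TURN tool z 0.06  SHIFT after turn cm [3.11 0.88 1.38] before-turn axes [3.11 0.89 1.38]
```

View pics/w1.png

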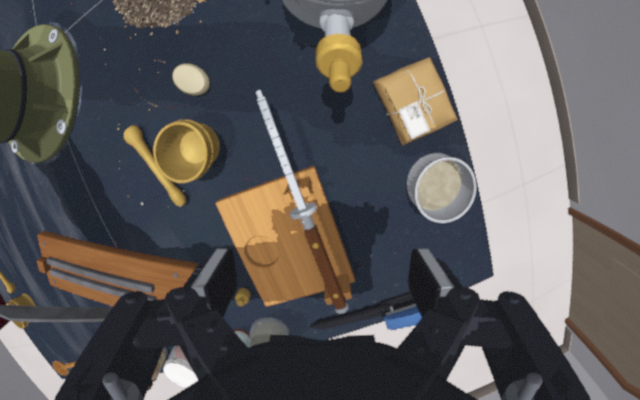

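```bash
cat > ray.py <<'E'
from h import *
def ray(f,u,v,z):
    d=np.load(f);K=d['K'];P=d['pose']; a=np.array([u-K[0,2],v-K[1,2]])/K[0,0]; th=np.hypot(*a); 
    r=np.array([a[0]/th*np.sin(th),-a[1]/th*np.sin(th),-np.cos(th)]); w=P[:3,:3]@r; return P[:3,3]+w*(z-P[2,3])/w[2]
E
python3 - <<'E'
from ray import *
for n,u,v,z in [('knobend',341,83.5,.147),('skirt',338,56,.134),('tip',260.5,92.5,.063),('disc',342,308,.063),('collar',303,212,.063),('tin',443,187,.043),('recess',263,251,.016),('c-+',217,203,.016),('c++',318,168,.016),('c+-',355,283,.016),('c--',266,306,.016),('pk',374,80,.034),('pk2',457,120,.034),('tube',337,22,.09)]:
    print(n,ray('w1.npz',u,v,z).round(4))
E
```

```text
knobend [ 0.4825 -0.1116  0.147 ]
skirt [ 0.4838 -0.0889  0.134 ]
tip [ 0.4077 -0.1039  0.063 ]
disc [ 0.4629 -0.3648  0.063 ]
collar [ 0.4335 -0.2337  0.063 ]
tin [ 0.5964 -0.2304  0.043 ]
recess [ 0.3686 -0.2972  0.016 ]
c-+ [ 0.3212 -0.2253  0.016 ]
c++ [ 0.4536 -0.1976  0.016 ]
c+- [ 0.4838 -0.3602  0.016 ]
c-- [ 0.3545 -0.3857  0.016 ]
pk [ 0.5267 -0.1032  0.034 ]
pk2 [ 0.6212 -0.1545  0.034 ]
tube [ 0.49   -0.0492  0.09  ]
```

Request:
{"name": "play_rows", "arguments": {"motion": [[[3.21, 0.49, 0], 0, -1], [[3.21, 0.49, 0], 0, -1], [[3.21, 0.49, 0], 0, -1], [[0, 0, 2.57], 0, -1], [[0, 0, 2.57], 0, -1], [[0, 0, 2.57], 0, -1], [[0, 0, 2.57], 0, -1], [[0, 0, 0], 0, -1], [[0, 0, 0], 0, 1], [[0, 0, 0], 0, 1], [[0, 0, 0], 0, 1], [[0, 0, 0], 0, 1], [[0, 0, 0], 0, 1], [[0, 0, 0], 0, 1], [[0, 0, 0], 0, 1], [[0, 0, 0], 0, 1], [[0, 0, 0], 0, 1]], "newtons": 40}}

```text
time_s: 3.23
ee_pos: [0.4833, -0.108, 0.2019]
eef_rot: [[0.121, 0.993, 0.001], [0.993, -0.121, -0.001], [-0.001, 0.001, -1.0]]
contact_force: [-2.0, -1.6, 7.5]
grip_width: 0.0146
grip_force: 38.9
```

Request:
{"name": "play_rows", "arguments": {"motion": [[[-0.3, 0, -0.3], 0, 1], [[-0.3, 0, -0.3], 0, 1], [[-0.3, 0, -0.3], 0, 1], [[-0.3, 0, -0.3], 0, 1], [[-0.3, 0, -0.3], 0, 1], [[-0.5, 0, -0.5], 0, 1], [[-0.5, 0, -0.5], 0, 1], [[-2, 0, -2], 0, 1], [[-2, 0, -2], 0, 1], [[0, 0, 0], 0, 1]]}}

```text
time_s: 4.07
ee_pos: [0.4761, -0.177, 0.2692]
eef_rot: [[0.126, 0.992, 0.004], [0.992, -0.126, -0.004], [-0.003, 0.004, -1.0]]
contact_force: [0.2, -0.6, -0.8]
grip_width: 0.0144
grip_force: 39.1
```

```bash
python3 - <<'E'
from h import *
c=cams.get_calibration("wrist"); im=save("wrist","pics/w2.png"); np.savez('w2.npz',K=c['K'],pose=c['pose'])
b=save("side","pics/side2.png")
a=cv2.imread('pics/side2.png')[130:330,200:400]; b=cv2.imread('pics/w2.png')[100:400,170:470]
cv2.imwrite('pics/m2.png',np.hstack([cv2.resize(a,(400,400),interpolation=cv2.INTER_CUBIC),cv2.resize(b,(400,400))]))
E
```

```text
(no output)
```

View pics/m2.png

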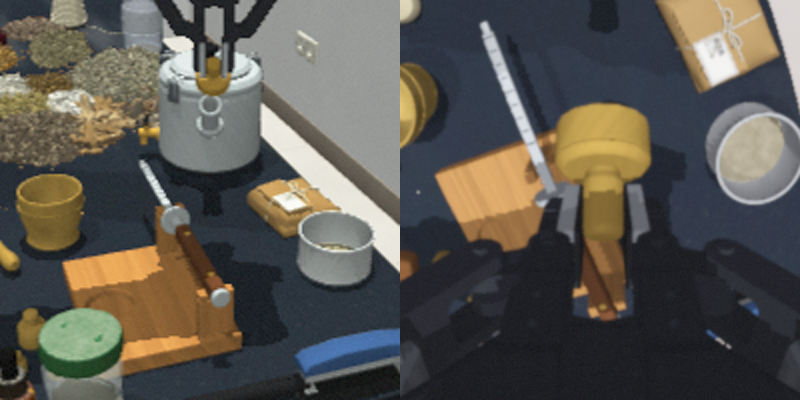

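Request:
{"name": "play_rows", "arguments": {"motion": [[[-2.84, -1.86, 0], 0, 1], [[-2.84, -1.86, 0], 0, 1], [[-2.84, -1.86, 0], 0, 1], [[-2.84, -1.86, 0], 0, 1], [[-2.84, -1.86, 0], 0, 1], [[0, 0, 3], 0, 1], [[0, 0, 3], 0, 1], [[0, 0, 3], 0, 1], [[0, 0, 3], 0, 1], [[0, 0, 2.5], 0, 1], [[0, 0, 0.5], 0, 1], [[0, 0, 0.3], 0, 1], [[0, 0, 0.3], 0, 1], [[0, 0, 0], 0, 1], [[0, 0, 0], 0, 1]], "newtons": 20}}

```text
time_s: 5.42
ee_pos: [0.3666, -0.3022, 0.1112]
eef_rot: [[0.12, 0.993, 0.002], [0.993, -0.12, -0.001], [-0.001, 0.002, -1.0]]
contact_force: [-0.0, -0.4, 0.1]
grip_width: 0.0143
grip_force: 39.1
```

```bash
python3 mv.py .366 -.306 .11 -7; python3 - <<'E'
from h import *
c=cams.get_calibration("wrist"); im=save("wrist","pics/w3.png"); np.savez('w3.npz',K=c['K'],pose=c['pose'])
b=save("side","pics/side3.png");save("scene","pics/scene3.png")
a=cv2.imread('pics/scene3.png')[140:290,340:490]; b=cv2.imread('pics/w3.png')[100:300,220:420]
cv2.imwrite('pics/m3.png',np.hstack([cv2.resize(a,(400,400),interpolation=cv2.INTER_CUBIC),cv2.resize(b,(400,400))]))
E
```

```text
t 5.4167 p [ 0.3666 -0.3022  0.1112] yawY -6.92 q7 1.5 F [-0.  -0.4  0.1] w 0.0143 gf 39.10056173801422
TURN tool z 0.08  SHIFT after turn cm [-0.38 -0.01  0.12] before-turn axes [-0.38 -0.01  0.12]
```

View pics/m3.png

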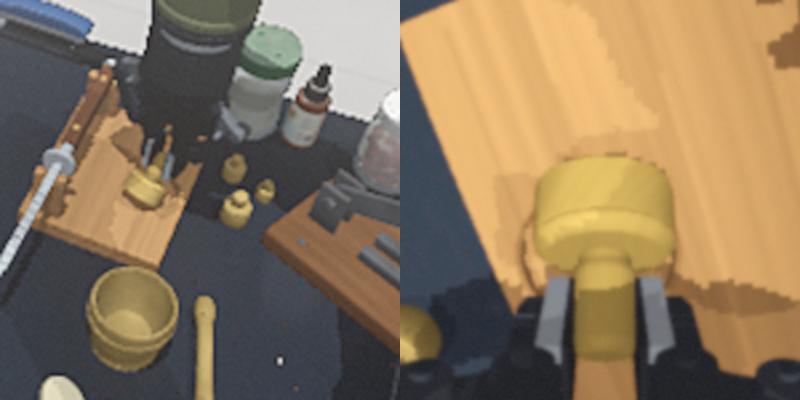

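Request:
{"name": "play_rows", "arguments": {"motion": [[[0.3, 0, 0], 0, 1], [[0.3, 0, 0], 0, 1], [[0.3, 0, 0], 0, 1], [[0.3, 0, 0], 0, 1], [[0, 0, 0], 0, 1]], "newtons": 20}}

```text
time_s: 5.98
ee_pos: [0.3674, -0.2936, 0.1119]
eef_rot: [[0.124, 0.992, 0.001], [0.992, -0.124, -0.007], [-0.006, 0.002, -1.0]]
contact_force: [-4.9, -10.8, 14.4]
grip_width: 0.0145
grip_force: 41.4
```

Request:
{"name": "play_rows", "arguments": {"motion": [[[0.2, 0, -0.1], 0, 1], [[0.3, 0, -0.1], 0, 1], [[0.3, 0, 0], 0, 1], [[0.3, 0, 0], 0, 1], [[0.3, 0, 0], 0, 1], [[0, 0, 0], 0, 1]], "newtons": 20}}

```text
time_s: 6.48
ee_pos: [0.3698, -0.2788, 0.1141]
eef_rot: [[0.123, 0.992, 0.003], [0.992, -0.123, -0.006], [-0.005, 0.003, -1.0]]
contact_force: [-3.5, -7.0, 18.2]
grip_width: 0.0141
grip_force: 44.6
```

```bash
python3 mv.py .366 -.306 .11 -7; python3 - <<'E'
from h import *
save("wrist","pics/w4.png"); save("scene","pics/scene4.png")
a=cv2.imread('pics/scene4.png')[140:290,340:490]; b=cv2.imread('pics/w4.png')[100:300,220:420]
cv2.imwrite('pics/m4.png',np.hstack([cv2.resize(a,(400,400),interpolation=cv2.INTER_CUBIC),cv2.resize(b,(400,400))]))
E
```

```text
t 6.4833 p [ 0.3698 -0.2788  0.1141] yawY -7.05 q7 -1.5 F [-3.5 -7.  18.2] w 0.0141 gf 44.64779734611511
TURN tool z -0.05  SHIFT after turn cm [-2.75 -0.05  0.41] before-turn axes [-2.75 -0.04  0.43]
```

View pics/m4.png

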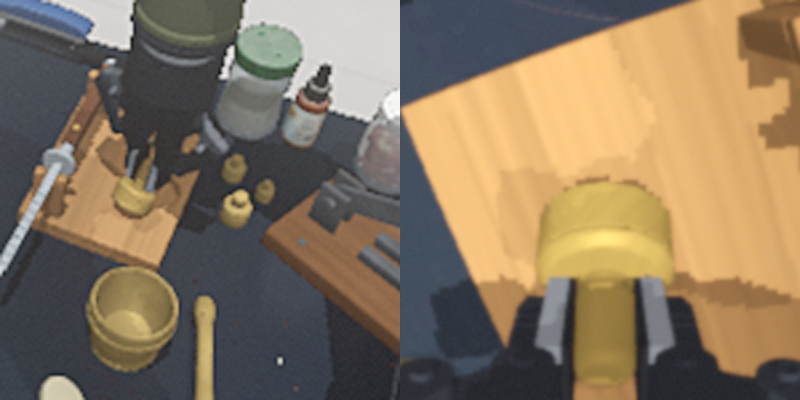

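Request:
{"name": "play_rows", "arguments": {"motion": [[[0.3, 0, 0], 0, 1], [[0.3, 0, 0], 0, 1], [[0.3, 0, 0], 0, 1], [[0, 0, 0], 0, 1]], "newtons": 20}}

```text
time_s: 6.92
ee_pos: [0.3712, -0.2701, 0.1138]
eef_rot: [[0.123, 0.992, 0.003], [0.992, -0.123, -0.006], [-0.005, 0.004, -1.0]]
contact_force: [-2.1, -9.4, 11.1]
grip_width: 0.0142
grip_force: 54.4
```

```bash
python3 - <<'E'
from h import *
# brass mask in wrist crops: vertical extent of the skirt along the middle columns
save("wrist","pics/w5.png")
for n in (3,4,5):
    im=cv2.imread(f'pics/w{n}.png')[100:300,220:420].astype(int); m=(im[...,1]-im[...,0]>55)&(im[...,2]-im[...,1]<38)
    r=[ (np.where(m[i])[0].min(),np.where(m[i])[0].max()) if m[i].sum()>8 else 0 for i in range(70,150,5)]
    print(n,r)
    print([im[i,100].tolist() for i in range(70,190,8)])
E
```

```text
3 [0, 0, (np.int64(83), np.int64(119)), (np.int64(75), np.int64(130)), (np.int64(70), np.int64(133)), (np.int64(68), np.int64(135)), (np.int64(68), np.int64(135)), (np.int64(67), np.int64(136)), (np.int64(67), np.int64(136)), (np.int64(67), np.int64(136)), (np.int64(67), np.int64(137)), (np.int64(69), np.int64(135)), (np.int64(74), np.int64(131)), (np.int64(81), np.int64(119)), (np.int64(88), np.int64(116)), (np.int64(88), np.int64(114))]
[[113, 176, 226], [98, 179, 215], [103, 193, 226], [106, 196, 230], [103, 192, 225], [107, 199, 232], [82, 155, 187], [89, 172, 205], [93, 178, 211], [97, 180, 212], [58, 117, 145], [61, 118, 147], [60, 117, 146], [63, 121, 150], [78, 127, 173]]
4 [0, 0, 0, 0, 0, (np.int64(83), np.int64(121)), (np.int64(76), np.int64(129)), (np.int64(72), np.int64(132)), (np.int64(70), np.int64(134)), (np.int64(70), np.int64(134)), (np.int64(69), np.int64(135)), (np.int64(69), np.int64(135)), (np.int64(69), np.int64(136)), (np.int64(69), np.int64(136)), (np.int64(69), np.int64(135)), (np.int64(92), np.int64(112))]
[[133, 203, 253], [130, 198, 248], [117, 183, 234], [102, 189, 222], [97, 181, 213], [100, 185, 219], [133, 235, 255], [98, 183, 214], [96, 179, 211], [83, 160, 191], [65, 124, 152], [66, 125, 153], [65, 123, 153], [65, 126, 156], [64, 125, 154]]
5 [0, 0, 0, 0, 0, 0, (np.int64(92), np.int64(114)), (np.int64(81), np.int64(123)), (np.int64(75), np.int64(128)), (np.int64(72), np.int64(132)), (np.int64(70), np.int64(133)), (np.int64(70), np.int64(134)), (np.int64(70), np.int64(134)), (np.int64(69), np.int64(135)), (np.int64(69), np.int64(135)), (np.int64(69), np.int64(135))]
[[134, 204, 254], [133, 202, 253], [118, 187, 237], [124, 190, 238], [91, 173, 205], [91, 172, 205], [99, 185, 217], [128, 223, 255], [106, 196, 228], [60, 121, 149], [63, 123, 151], [63, 122, 151], [65, 124, 151], [65, 123, 151], [73, 137, 166]]
```

```bash
cat > tilt.py <<'E'
from h import *
Tc=np.array([[3e-4,.9576,.288,.0737],[1,-1e-4,-6e-4,5e-4],[-5e-4,.288,-.9576,-.0706],[0,0,0,1]])  # cam in tool
K=np.array([[309.707,0,322.004],[0,309.707,197.848],[0,0,1]])
def pj(P): # tool-frame points (n,3) -> px
    q=(np.linalg.inv(Tc)@np.c_[P,np.ones(len(P))].T)[:3]; v=np.array([q[0],-q[1],-q[2]]); r=np.hypot(v[0],v[1]); th=np.arctan2(r,v[2])
    return np.c_[K[0,2]+309.707*th*v[0]/r,K[1,2]+309.707*th*v[1]/r]
def cap(t,c,s,r): # circle at s from rim, lean t (top to -x tool), knob centre c
    t=np.radians(t); ax=np.array([-np.sin(t),0,-np.cos(t)]); e=np.array([np.cos(t),0,-np.sin(t)]); f=np.array([0,1,0]); a=np.linspace(0,2*np.pi,60)[:,None]
    return np.array(c)+ax*(s-.032)+r*(np.cos(a)*e+np.sin(a)*f)
if __name__=="__main__":
    for t in (45,40,35,30,25,20,15,10,5,0):
        c=[.006,0,.064]; print(t,[ (pj(cap(t,c,s,.0185))[:,1].min().round(1)-100,np.ptp(pj(cap(t,c,s,.0185))[:,0]).round(1)) for s in (0,.019)], 'knobend max',pj(cap(t,c,.045,.008))[:,1].max().round(1)-100)
E
python3 tilt.py
```

```text
45 [(np.float64(75.0), np.float64(70.1)), (np.float64(111.0), np.float64(74.0))] knobend max 181.39999999999998
40 [(np.float64(75.6), np.float64(69.1)), (np.float64(109.0), np.float64(73.5))] knobend max 182.2
35 [(np.float64(76.69999999999999), np.float64(68.1)), (np.float64(107.5), np.float64(73.0))] knobend max 182.7
30 [(np.float64(78.30000000000001), np.float64(67.2)), (np.float64(106.30000000000001), np.float64(72.5))] knobend max 183.0
25 [(np.float64(80.4), np.float64(66.4)), (np.float64(105.5), np.float64(72.1))] knobend max 183.10000000000002
20 [(np.float64(82.80000000000001), np.float64(65.7)), (np.float64(105.1), np.float64(71.7))] knobend max 182.89999999999998
15 [(np.float64(85.69999999999999), np.float64(65.0)), (np.float64(105.1), np.float64(71.4))] knobend max 182.5
10 [(np.float64(88.9), np.float64(64.5)), (np.float64(105.4), np.float64(71.0))] knobend max 181.89999999999998
5 [(np.float64(92.5), np.float64(64.0)), (np.float64(106.0), np.float64(70.7))] knobend max 181.0
0 [(np.float64(96.30000000000001), np.float64(63.6)), (np.float64(107.0), np.float64(70.5))] knobend max 179.8
```

Request:
{"name": "play_rows", "arguments": {"motion": [[[-0.2, 0, -0.5], 0, 1], [[-0.7, 0, 0], 0, 1], [[-1.0, 0, 0], 0, 1], [[-1.0, 0, 0], 0, 1], [[-1.0, 0, 0], 0, 1], [[0, 0, 0], 0, 1], [[0, 0, 0.2], 0, 1], [[0, 0, 0.1], 0, 1], [[0, 0, 0], 0, 1]]}}

```text
time_s: 7.72
ee_pos: [0.3654, -0.3053, 0.1137]
eef_rot: [[0.12, 0.993, -0.001], [0.993, -0.12, 0.001], [0.001, -0.001, -1.0]]
contact_force: [-0.4, 0.4, 0.4]
grip_width: 0.0146
grip_force: 54.1
```

```bash
python3 - <<'E'
from h import *
save("wrist","pics/w6.png"); save("scene","pics/scene6.png")
im=cv2.imread('pics/w6.png')[100:300,220:420].astype(int); print([(i,im[i,100].tolist()) for i in range(80,140,3)])
a=cv2.imread('pics/scene6.png')[165:240,360:435]; b=cv2.imread('pics/w6.png')[140:300,240:400]
cv2.imwrite('pics/m6.png',np.hstack([cv2.resize(a,(400,400),interpolation=cv2.INTER_CUBIC),cv2.resize(b,(400,400))]))
E
```

```text
[(80, [123, 189, 240]), (83, [105, 168, 217]), (86, [99, 159, 209]), (89, [99, 158, 207]), (92, [95, 156, 204]), (95, [68, 109, 150]), (98, [76, 141, 174]), (101, [82, 161, 192]), (104, [83, 162, 194]), (107, [81, 160, 193]), (110, [81, 160, 192]), (113, [83, 162, 195]), (116, [90, 168, 201]), (119, [99, 184, 216]), (122, [111, 204, 237]), (125, [117, 214, 247]), (128, [98, 186, 220]), (131, [96, 179, 211]), (134, [92, 179, 211]), (137, [93, 179, 211])]
```

View pics/m6.png

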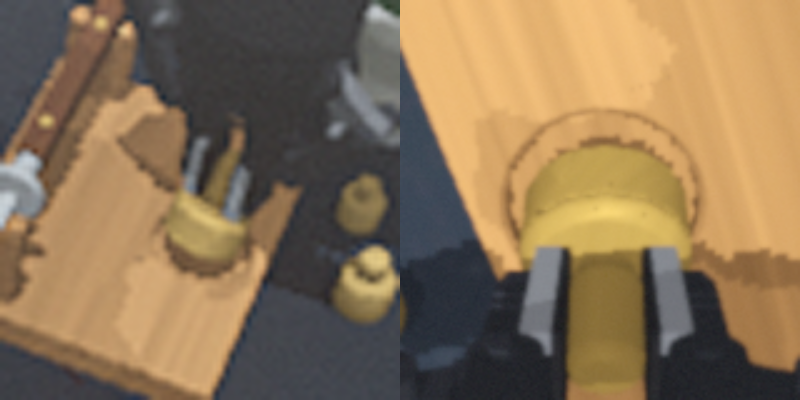

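```bash
python3 - <<'E'
from tilt import *
from scipy.optimize import least_squares
f=lambda p,z,px:pj(np.array([[p[0],p[1],z]]))[0]-px
for px in [(320,184),(281.5,219),(359,219)]: print(px,least_squares(f,[.02,0],args=(.0977,px)).x.round(4))
g=lambda p:[pj(cap(p[0],[p[1],0,p[2]],0,.0185))[:,1].min()-197,pj(cap(p[0],[p[1],0,p[2]],.019,.0185))[:,1].min()-223.5,np.ptp(pj(cap(p[0],[p[1],0,p[2]],.019,.0185))[:,0])-68]
for t0 in(10,25,40): r=least_squares(g,[t0,.0,.064],x_scale=[10,.01,.01]); print(r.x.round(4),r.cost)
E
```

```text
(320, 184) [ 0.0312 -0.0005]
(281.5, 219) [ 0.0102 -0.023 ]
(359, 219) [0.0102 0.0222]
[ 2.75134e+01 -5.40000e-03  7.04000e-02] 6.866245319043687e-27
[ 2.75134e+01 -5.40000e-03  7.04000e-02] 0.0
[ 2.75134e+01 -5.40000e-03  7.04000e-02] 2.0194839173657902e-27
```

Request:
{"name": "play_rows", "arguments": {"motion": [[[-0.2, 0, 0], 0, 1], [[0, 0, 0.1], 0, 1], [[0, 0, 0], 0, 1], [[0, 0, 0], 0, 0.5], [[0, 0, 0], 0, 0.5], [[0, 0, 0], 0, 0.5], [[0, 0, 0], 0, 0], [[0, 0, 0], 0, 0], [[0, 0, 0], 0, 0]]}}

```text
time_s: 8.57
ee_pos: [0.3653, -0.3079, 0.1131]
eef_rot: [[0.121, 0.993, 0.0], [0.993, -0.121, 0.0], [0.0, 0.0, -1.0]]
contact_force: [0.4, -0.0, 0.9]
grip_width: 0.0426
grip_force: 0.0
```

```bash
python3 - <<'E'
from h import *
s=ctrl.state();print(s['ee_pos'])
save("wrist","pics/w7.png"); save("scene","pics/scene7.png")
im=cv2.imread('pics/w7.png')[100:300,220:420].astype(int)
for c in (75,100,125): print(c,[(i,im[i,c].tolist()) for i in range(70,196,5)])
E
```

```text
[ 0.36529814 -0.30789722  0.11310436]
75 [(70, [116, 181, 232]), (75, [119, 185, 235]), (80, [118, 186, 236]), (85, [109, 174, 224]), (90, [98, 160, 209]), (95, [103, 164, 213]), (100, [85, 143, 186]), (105, [100, 162, 192]), (110, [85, 163, 195]), (115, [95, 180, 213]), (120, [97, 180, 213]), (125, [90, 174, 207]), (130, [86, 158, 193]), (135, [102, 164, 212]), (140, [52, 84, 119]), (145, [58, 95, 130]), (150, [75, 122, 164]), (155, [75, 121, 164]), (160, [73, 121, 166]), (165, [77, 124, 169]), (170, [76, 123, 167]), (175, [76, 124, 167]), (180, [77, 123, 168]), (185, [70, 96, 128]), (190, [55, 47, 45]), (195, [57, 46, 41])]
100 [(70, [120, 188, 237]), (75, [120, 187, 238]), (80, [80, 138, 181]), (85, [60, 121, 148]), (90, [95, 184, 216]), (95, [105, 196, 229]), (100, [104, 195, 228]), (105, [104, 194, 227]), (110, [102, 190, 223]), (115, [57, 114, 142]), (120, [61, 117, 144]), (125, [75, 143, 173]), (130, [88, 173, 206]), (135, [101, 189, 222]), (140, [95, 186, 218]), (145, [86, 166, 198]), (150, [63, 119, 146]), (155, [64, 106, 148]), (160, [73, 119, 163]), (165, [77, 125, 169]), (170, [79, 128, 172]), (175, [78, 125, 170]), (180, [79, 126, 171]), (185, [78, 125, 171]), (190, [77, 124, 169]), (195, [77, 122, 167])]
125 [(70, [103, 168, 217]), (75, [105, 167, 216]), (80, [106, 167, 217]), (85, [103, 164, 215]), (90, [56, 110, 138]), (95, [82, 160, 191]), (100, [97, 185, 218]), (105, [102, 194, 228]), (110, [102, 194, 228]), (115, [103, 195, 228]), (120, [102, 195, 228]), (125, [104, 194, 228]), (130, [102, 194, 226]), (135, [71, 143, 174]), (140, [54, 113, 139]), (145, [65, 108, 149]), (150, [76, 125, 171]), (155, [78, 125, 169]), (160, [78, 127, 172]), (165, [75, 123, 168]), (170, [76, 124, 169]), (175, [76, 123, 169]), (180, [73, 120, 163]), (185, [72, 116, 158]), (190, [65, 108, 153]), (195, [68, 113, 154])]
```

```bash
python3 - <<'E'
from tilt import *
for cx in (.008,.0115,.015):
    for t in (0,5):
        c=[cx,0,.1131-.008-.032]; f=lambda s,r:(pj(cap(t,c,s,r))[:,1].min().round(1)-100,pj(cap(t,c,s,r))[:,1].max().round(1)-100,pj(cap(t,c,s,r))[:,0].min().round(1)-220,pj(cap(t,c,s,r))[:,0].max().round(1)-220)
        print(cx,t,'rim',f(0,.0185),'lid',f(.019,.0185),'kend',f(.045,.008))
im=cv2.imread('pics/w7.png')[100:300,220:420].astype(int)
for r in (110,135,140): print(r,[(c,im[r,c].tolist()) for c in range(55,150,4)])
E
```

```text
0.008 0 rim (np.float64(88.6), np.float64(145.7), np.float64(70.5), np.float64(131.39999999999998)) lid (np.float64(98.0), np.float64(160.0), np.float64(67.30000000000001), np.float64(134.60000000000002)) kend (np.float64(136.1), np.float64(166.39999999999998), np.float64(83.80000000000001), np.float64(117.69999999999999))
0.008 5 rim (np.float64(84.9), np.float64(140.6), np.float64(70.39999999999998), np.float64(131.60000000000002)) lid (np.float64(96.9), np.float64(156.89999999999998), np.float64(67.19999999999999), np.float64(134.7)) kend (np.float64(139.0), np.float64(167.60000000000002), np.float64(83.80000000000001), np.float64(117.69999999999999))
0.0115 0 rim (np.float64(82.9), np.float64(140.7), np.float64(70.39999999999998), np.float64(131.60000000000002)) lid (np.float64(91.6), np.float64(154.6), np.float64(67.0), np.float64(134.8)) kend (np.float64(129.1), np.float64(160.0), np.float64(83.60000000000002), np.float64(117.89999999999998))
0.0115 5 rim (np.float64(79.0), np.float64(135.5), np.float64(70.19999999999999), np.float64(131.8)) lid (np.float64(90.5), np.float64(15
[... 1685 characters left out ...]
3, [80, 160, 192]), (127, [69, 139, 170]), (131, [68, 129, 160]), (135, [64, 105, 143]), (139, [70, 114, 157]), (143, [65, 103, 142]), (147, [62, 102, 137])]
140 [(55, [82, 90, 105]), (59, [66, 101, 136]), (63, [78, 125, 171]), (67, [65, 106, 147]), (71, [54, 85, 118]), (75, [52, 84, 119]), (79, [64, 111, 151]), (83, [64, 126, 156]), (87, [68, 135, 164]), (91, [86, 169, 202]), (95, [101, 186, 221]), (99, [98, 186, 218]), (103, [98, 187, 220]), (107, [98, 187, 221]), (111, [101, 187, 221]), (115, [101, 189, 221]), (119, [80, 155, 188]), (123, [61, 123, 149]), (127, [54, 100, 126]), (131, [65, 109, 151]), (135, [62, 100, 139]), (139, [60, 101, 140]), (143, [64, 102, 141]), (147, [47, 62, 84])]
```

Request:
{"name": "play_rows", "arguments": {"motion": [[[0.75, 0, 0], 0, 0], [[0.75, 0, 0], 0, 0], [[0, 0, 0.8], 0, 0], [[0, 0, 0], 0, 1], [[0, 0, 0], 0, 1], [[0, 0, 0], 0, 1], [[0, 0, 0], 0, 1], [[-0.15, 0, 0], 0, 1], [[-0.15, 0, 0], 0, 1], [[0, 0, 0], 0, 1], [[0, 0, 0], 0, 1]], "newtons": 20}}

```text
time_s: 9.58
ee_pos: [0.3666, -0.2963, 0.1051]
eef_rot: [[0.121, 0.993, 0.0], [0.993, -0.121, -0.0], [-0.0, 0.0, -1.0]]
contact_force: [0.3, -0.7, 0.3]
grip_width: 0.015
grip_force: 21.8
```

Request:
{"name": "play_rows", "arguments": {"motion": [[[0, 0, 0.15], 0, 1], [[0, 0, 0.15], 0, 1], [[0, 0, 0], 0, 1]]}}

```text
time_s: 9.83
ee_pos: [0.367, -0.2963, 0.1035]
eef_rot: [[0.121, 0.993, 0.001], [0.993, -0.121, -0.002], [-0.002, 0.001, -1.0]]
contact_force: [-3.5, 1.2, 20.4]
grip_width: 0.0151
grip_force: 24.5
```

Request:
{"name": "play_rows", "arguments": {"motion": [[[0, 0, -0.1], 0, 1], [[0, 0, 0], 0, 0], [[0, 0, 0], 0, 0], [[0, 0, 0], 0, 0], [[0, 0, -3], 0, 0], [[0, 0, -3], 0, 0], [[0, 0, -2], -6.33, 0], [[0, 0, -2], -6.33, 0], [[0, 0, 0], -6.33, 0], [[0, 0, 0], 0, 0]]}}

```text
time_s: 10.67
ee_pos: [0.367, -0.2965, 0.2038]
eef_rot: [[-0.213, 0.977, 0.001], [0.977, 0.213, -0.001], [-0.001, 0.001, -1.0]]
contact_force: [-0.8, 0.4, 0.0]
grip_width: 0.0428
grip_force: 0.0
```

```bash
python3 mv.py .4435 -.278 .123 12; python3 - <<'E'
from ray import *
c=cams.get_calibration("wrist"); save("wrist","pics/w8.png"); np.savez('w8.npz',K=c['K'],pose=c['pose'])
from tilt import *
s=ctrl.state();R=np.array(s['eef_rot']);p=np.array(s['ee_pos'])
def w2p(P): return pj((np.atleast_2d(P)-p)@R)
for n,P in [('recess',[.367,-.298,.016]),('capkend',[.367,-.298,.053]),('handle',[.4483,-.3005,.063]),('grasp',[.4435,-.278,.063]),('tip',[.4483-.0422,-.3005+.1986,.063]),('collar',[.4483-.015,-.3005+.0704,.063])]: print(n,w2p(P)[0].round(1))
im=cv2.imread('pics/w8.png')
cv2.imwrite('pics/m8.png',cv2.resize(im[100:400,160:560],(800,600)))
E
```

```text
t 10.6667 p [ 0.367  -0.2965  0.2038] yawY 12.31 q7 23.7 F [-0.8  0.4  0. ] w 0.0428 gf 0.0
TURN tool z 0.31  SHIFT after turn cm [0.21 7.87 8.08] before-turn axes [0.18 7.86 8.09]
recess [321.3 195.7]
capkend [321.3 209.5]
handle [423.7 236.9]
grasp [426.9 208.7]
tip [430.9 -30.8]
collar [432.3 143.2]
```

```bash
python3 - <<'E'
from h import *
im=cv2.imread('pics/w8.png').astype(int)
print('handle row225',[(c,im[225,c].tolist()) for c in range(396,460,4)])
print('cap row 195',[(c,im[195,c].tolist()) for c in range(276,368,4)])
print('cap col 318',[(r,im[r,318].tolist()) for r in range(156,236,4)])
E
```

```text
handle row225 [(396, [123, 191, 241]), (400, [82, 134, 180]), (404, [78, 127, 172]), (408, [81, 132, 175]), (412, [97, 154, 203]), (416, [32, 48, 73]), (420, [49, 75, 116]), (424, [67, 97, 145]), (428, [67, 97, 145]), (432, [65, 99, 150]), (436, [79, 73, 87]), (440, [91, 70, 62]), (444, [91, 72, 62]), (448, [92, 75, 66]), (452, [91, 75, 66]), (456, [90, 73, 65])]
cap row 195 [(276, [97, 79, 70]), (280, [94, 77, 67]), (284, [96, 92, 102]), (288, [129, 198, 248]), (292, [119, 185, 234]), (296, [109, 173, 222]), (300, [104, 188, 225]), (304, [127, 226, 255]), (308, [127, 226, 255]), (312, [118, 214, 247]), (316, [64, 122, 149]), (320, [62, 125, 154]), (324, [65, 125, 153]), (328, [91, 172, 206]), (332, [115, 208, 241]), (336, [118, 210, 243]), (340, [102, 187, 220]), (344, [94, 152, 200]), (348, [109, 169, 219]), (352, [107, 172, 223]), (356, [115, 181, 230]), (360, [120, 186, 236]), (364, [120, 183, 233])]
cap col 318 [(156, [122, 187, 238]), (160, [119, 185, 236]), (164, [120, 186, 236]), (168, [112, 177, 228]), (172, [116, 182, 230]), (176, [83, 160, 192]), (180, [114, 209, 242]), (184, [125, 223, 255]), (188, [128, 226, 255]), (192, [91, 177, 210]), (196, [65, 125, 154]), (200, [93, 178, 212]), (204, [111, 203, 237]), (208, [112, 200, 234]), (212, [108, 200, 233]), (216, [96, 180, 212]), (220, [79, 124, 167]), (224, [80, 125, 169]), (228, [76, 124, 168]), (232, [78, 126, 169])]
```

Request:
{"name": "play_rows", "arguments": {"motion": [[[0.1, 3.93, 0], 0.3, -0.2], [[0.1, 3.94, 0], 0, -0.2], [[0, 0, 0], 0, -0.2], [[0, 0, 2.7], 0, -0.2], [[0, 0, 2.7], 0, -0.2], [[0, 0, 2.7], 0, -0.2], [[0, 0, 0], 0, -0.2], [[0, 0, 0], 0, 1], [[0, 0, 0], 0, 1], [[0, 0, 0], 0, 1], [[0, 0, 0], 0, 1], [[0, 0, 0], 0, 1], [[0, 0, 0], 0, 1]], "newtons": 25}}

```text
time_s: 11.8
ee_pos: [0.444, -0.2781, 0.1234]
eef_rot: [[-0.203, 0.979, 0.002], [0.979, 0.203, -0.001], [-0.002, 0.002, -1.0]]
contact_force: [-1.2, 1.0, 7.0]
grip_width: 0.0133
grip_force: 28.8
```

Request:
{"name": "play_rows", "arguments": {"motion": [[[0, 0, -0.5], 0, 1], [[0, 0, -1.0], 0, 1], [[0, 0, -1.5], 0, 1], [[0, 0, -1.5], 0, 1], [[0, 0, -1.5], 0, 1], [[0, 0, -1.5], 0, 1], [[0, 0, 0], 0, 1], [[0, 0, 0], 0, 1]]}}

```text
time_s: 12.47
ee_pos: [0.4435, -0.2781, 0.1981]
eef_rot: [[-0.203, 0.979, 0.002], [0.979, 0.203, -0.001], [-0.002, 0.001, -1.0]]
contact_force: [-0.1, -0.1, -0.8]
grip_width: 0.0135
grip_force: 27.7
```

```bash
python3 - <<'E'
from h import *
s=ctrl.state();print(s['ee_pos'],np.array(s['eef_rot'])[:,0]);c=cams.get_calibration("wrist")
save("wrist","pics/w9.png");save("scene","pics/scene9.png");save("side","pics/side9.png")
np.savez('w9.npz',K=c['K'],pose=c['pose'],p=s['ee_pos'],R=s['eef_rot'])
w=cv2.imread('pics/w9.png')[0:240,230:430];a=cv2.imread('pics/scene9.png')[110:270,290:450];b=cv2.imread('pics/side9.png')[120:320,200:360]
cv2.imwrite('pics/m9.png',np.hstack([cv2.resize(w,(333,400)),np.vstack([cv2.resize(a,(460,400),interpolation=cv2.INTER_CUBIC)])]))
E
```

```text
[ 0.44348096 -0.2780565   0.19810888] [-0.20344959  0.97908414 -0.00158282]
```

```bash
cat > tip.py <<'E'
from tilt import *; import sys
def find(f):
    im=cv2.imread(f).astype(int); print('pred level tip',pj(np.array([[.18,0,.06]]))[0].round(1),'collar',pj(np.array([[.049,0,.06]]))[0].round(1))
    for r in range(0,200,6):
        seg=im[r,296:350]; m=np.where(seg.min(1)>105)[0]
        if len(m): print(r,m.min()+296,m.max()+296,len(m),end=' | ')
    print()
    for t in(-20,-10,-5,0,5,10,20,30,40,45,50): # pitch tip-down
        a=np.radians(t); print(t,pj(np.array([[.18*np.cos(a),0,.06+.18*np.sin(a)]]))[0].round(1),end=' ')
if __name__=="__main__": find(sys.argv[1])
E
python3 tip.py pics/w9.png
```

```text
pred level tip [ 320.8 -104.2] collar [320.7 165.3]
0 312 331 20 | 6 312 331 20 | 12 312 331 20 | 18 312 331 20 | 24 312 331 20 | 30 312 331 20 | 36 312 331 20 | 42 312 331 20 | 48 312 331 20 | 54 312 331 20 | 60 312 331 20 | 66 312 331 20 | 72 312 331 20 | 78 312 331 20 | 84 312 331 20 | 90 312 331 20 | 96 312 331 20 | 102 312 332 21 | 108 312 331 20 | 114 312 332 21 | 120 312 332 21 | 126 312 331 20 | 132 312 331 20 | 138 297 331 27 | 144 299 331 27 | 150 299 331 26 | 156 299 338 40 | 162 296 349 54 | 168 296 349 54 | 174 296 349 54 | 180 301 337 37 | 186 300 335 33 | 192 301 335 33 | 198 303 335 30 | 
-20 [ 320.2 -185.2] -10 [ 320.6 -142.3] -5 [ 320.7 -122.8] 0 [ 320.8 -104.2] 5 [320.9 -86.3] 10 [321.  -68.9] 20 [321.1 -35.4] 30 [321.2  -3.1] 40 [321.2  28.4] 45 [321.2  43.9] 50 [321.3  59.3]
```

```bash
python3 - <<'E'
from tilt import *
for t in (-5,0,5,10,20,30):
    a=np.radians(t); L=np.linspace(.045,.18,200)
    f=lambda y:pj(np.c_[L*np.cos(a)+.002*np.sin(a),np.full(200,y),.06+L*np.sin(a)-.002*np.cos(a)])
    A,B=f(-.004),f(.004); print(t,[(r,round(float(np.interp(-r,-A[:,1],B[:,0]-A[:,0])),1)) for r in (0,60,120)])
im=cv2.imread('pics/w9.png')[:,296:350].astype(float).mean(2)
for r in (2,60,120):
    g=np.abs(np.gradient(im[r])); 
    def sub(lo,hi):
        seg=im[r,lo:hi]; h=(seg.max()+seg.min())/2; i=np.where(np.diff(np.sign(seg-h)))[0][0]; return 296+lo+i+(h-seg[i])/(seg[i+1]-seg[i])
    print(r,sub(8,24),sub(28,44))
E
```

```text
-5 [(0, 21.1), (60, 21.0), (120, 20.4)]
0 [(0, 19.4), (60, 19.7), (120, 19.4)]
5 [(0, 17.9), (60, 18.5), (120, 18.6)]
10 [(0, 16.5), (60, 17.4), (120, 17.8)]
20 [(0, 14.0), (60, 15.4), (120, 16.3)]
30 [(0, 11.6), (60, 13.5), (120, 15.0)]
2 311.78395061728395 330.8545454545455
60 311.5870786516854 331.3421052631579
120 312.5238095238095 330.1411764705882
```

```bash
python3 - <<'E'
from fit import *
u=[.5002,.0277,-.1231]; M=loc(u,[0,-.118,.125]); h=np.array([np.sin(u[2]),-np.cos(u[2]),0]); pp=np.array([-h[1],h[0],0]); ax=(h+[0,0,1])/2**.5; e=np.cross(ax,pp)
t=[]
for n,f in (("scene","pics/scene7.png"),("side","pics/side3.png")):
    im=cv2.imread(f); c=proj(n,M).round().astype(int); o=c-20; cr=cv2.resize(im[o[1]:o[1]+40,o[0]:o[0]+40],(400,400),interpolation=cv2.INTER_CUBIC)
    print(n,o,proj(n,M))
    for a in np.arange(0,6.28,.26):
        q=(proj(n,M+.0135*(np.cos(a)*pp+np.sin(a)*e))-o+.5)*10-.5; cv2.circle(cr,tuple(int(v) for v in q),2,(0,0,255),-1)
    t.append(cr)
cv2.imwrite('pics/mouth.png',np.hstack(t))
E
```

```text
scene [286 189] [305.54302745 209.1278339 ]
side [285 163] [304.52086177 182.78188053]
```

View pics/mouth.png

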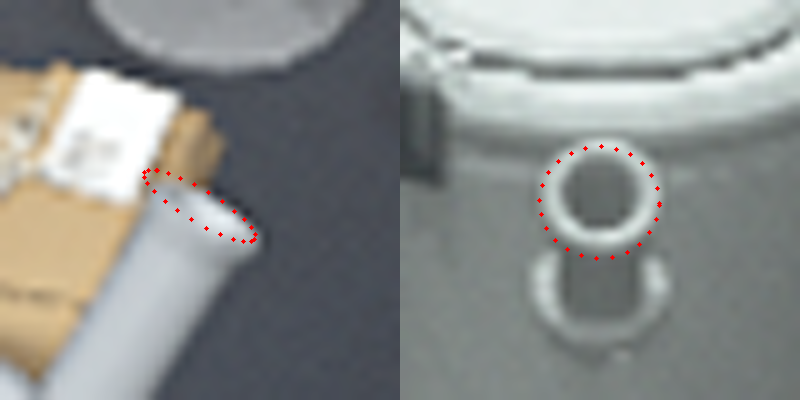

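```bash
python3 mv.py .4599 -.2977 .187 -7.1
```

```text
t 12.6167 p [ 0.4428 -0.2778  0.1965] yawY 11.75 q7 16.4 F [ 0.4  1.  -0.6] w 0.0132 gf 27.717127203941345
TURN tool z 18.85  SHIFT after turn cm [-1.77  1.95  0.95] before-turn axes [-2.3   1.27  0.94]
```

Request:
{"name": "play_rows", "arguments": {"motion": [[[0, 0, 0], 6.28, 1], [[0, 0, 0], 6.28, 1], [[0, 0, 0], 6.29, 1], [[-0.9, 1, 0.5], 0, 1], [[-0.9, 1, 0.45], 0, 1], [[0, 0, 0], 0, 1], [[0, 0, 0], 0, 1]]}}

```text
time_s: 13.2
ee_pos: [0.4606, -0.2979, 0.1865]
eef_rot: [[0.124, 0.992, -0.002], [0.992, -0.124, 0.002], [0.001, -0.002, -1.0]]
contact_force: [-0.1, 0.1, -0.7]
grip_width: 0.0129
grip_force: 27.7
```

```bash
cat > pitch.py <<'E'
from fit import *
from scipy.ndimage import map_coordinates
def meas(tag):
    s=ctrl.state();p=np.array(s['ee_pos']);R=np.array(s['eef_rot']); print(p.round(4),'yawY',np.degrees(np.arctan2(R[1,1],R[0,1])).round(2))
    for n in ("scene","side"):
        save(n,f'pics/{n}_{tag}.png'); im=cv2.imread(f'pics/{n}_{tag}.png',0).astype(float)
        best=[]
        for zo in (.056,.060,.064):
          for t in np.arange(-15,15.1,.5):
            a=np.radians(t); L=np.linspace(.06,.17,150)
            P=[p+R@np.array([l*np.cos(a),0,zo+l*np.sin(a)]) for l in L]
            q=np.array([proj(n,x) for x in P]); v=map_coordinates(im,[q[:,1],q[:,0]],order=1); best.append((v.mean()-v.std(),t,zo))
        best.sort(reverse=True); print(n,[(round(b[0]),b[1],b[2]) for b in best[:6]])
        t=best[0][1];a=np.radians(t);zo=best[0][2]; L=np.arange(.15,.2,.003)
        q=np.array([proj(n,p+R@np.array([l*np.cos(a),0,zo+l*np.sin(a)])) for l in L]); v=map_coordinates(im,[q[:,1],q[:,0]],order=1)
        print([(round(l*1000),round(x)) for l,x in zip(L,v)])
if __name__=="__main__":
    import sys; meas(sys.argv[1])
E
python3 pitch.py a
```

```text
[ 0.4606 -0.2979  0.1865] yawY -7.1
scene [(194, np.float64(1.0), 0.06), (194, np.float64(0.5), 0.06), (193, np.float64(-1.0), 0.064), (193, np.float64(-1.5), 0.064), (193, np.float64(1.5), 0.06), (193, np.float64(2.5), 0.056)]
[(150, 211), (153, 220), (156, 216), (159, 212), (162, 218), (165, 214), (168, 202), (171, 202), (174, 203), (177, 213), (180, 159), (183, 84), (186, 74), (189, 74), (192, 74), (195, 74), (198, 75)]
side [(153, np.float64(10.0), 0.056), (153, np.float64(10.5), 0.056), (152, np.float64(11.0), 0.056), (152, np.float64(11.5), 0.056), (152, np.float64(8.5), 0.06), (151, np.float64(9.0), 0.06)]
[(150, 195), (153, 192), (156, 180), (159, 168), (162, 178), (165, 188), (168, 181), (171, 153), (174, 125), (177, 94), (180, 62), (183, 37), (186, 35), (189, 34), (192, 34), (195, 35), (198, 35)]
```

Request:
{"name": "play_rows", "arguments": {"motion": [[[0.8, 0, 0], 0, 1], [[0.8, 0, 0], 0, 1], [[0.8, 0, 0], 0, 1], [[0.5, 0, 0], 0, 1], [[0.4, 0, 0], 0, 1], [[0.3, 0, 0], 0, 1], [[0, 0, 0], 0, 1], [[0, 0, 0], 0, 1]]}}

```text
time_s: 13.97
ee_pos: [0.4654, -0.2624, 0.1876]
eef_rot: [[0.123, 0.992, 0.0], [0.992, -0.123, -0.0], [-0.0, 0.0, -1.0]]
contact_force: [0.6, 0.6, -1.0]
grip_width: 0.0139
grip_force: 27.7
```

```bash
python3 pitch.py b
```

```text
[ 0.4654 -0.2624  0.1876] yawY -7.08
scene [(197, np.float64(1.0), 0.06), (196, np.float64(0.5), 0.06), (196, np.float64(-1.0), 0.064), (196, np.float64(-1.5), 0.064), (196, np.float64(1.5), 0.06), (195, np.float64(2.5), 0.056)]
[(150, 211), (153, 219), (156, 211), (159, 208), (162, 222), (165, 214), (168, 193), (171, 203), (174, 204), (177, 200), (180, 194), (183, 187), (186, 189), (189, 191), (192, 182), (195, 168), (198, 171)]
side [(155, np.float64(7.0), 0.06), (155, np.float64(8.5), 0.056), (155, np.float64(9.0), 0.056), (154, np.float64(7.5), 0.06), (154, np.float64(9.5), 0.056), (154, np.float64(8.0), 0.056)]
[(150, 192), (153, 201), (156, 209), (159, 200), (162, 190), (165, 181), (168, 174), (171, 161), (174, 108), (177, 55), (180, 36), (183, 36), (186, 36), (189, 36), (192, 37), (195, 36), (198, 35)]
```

Request:
{"name": "play_rows", "arguments": {"motion": [[[0.3, 0, 0], 0, 1], [[0.2, 0, 0], 0, 1], [[0.03, 0, -0.75], 0, 1], [[0.05, 0, -0.75], 0, 1], [[0.05, 0, -0.75], 0, 1], [[0.1, 0, -0.73], 0, 1], [[0.15, 0, -0.73], 0, 1], [[0.18, 0, -0.73], 0, 1], [[0, 0, 0], 0, 1]]}}

```text
time_s: 14.82
ee_pos: [0.4672, -0.2516, 0.2336]
eef_rot: [[0.123, 0.992, 0.002], [0.992, -0.123, -0.001], [-0.001, 0.002, -1.0]]
contact_force: [-0.5, -2.7, -1.4]
grip_width: 0.0133
grip_force: 27.6
```

```bash
sed -i 's/np.arange(-15,15.1,.5)/np.arange(-15,55.1,1)/' pitch.py; python3 pitch.py c
```

```text
[ 0.4672 -0.2516  0.2336] yawY -7.04
scene [(198, np.float64(15.0), 0.064), (197, np.float64(17.0), 0.06), (196, np.float64(14.0), 0.064), (195, np.float64(16.0), 0.06), (195, np.float64(18.0), 0.056), (194, np.float64(16.0), 0.064)]
[(150, 225), (153, 221), (156, 195), (159, 223), (162, 224), (165, 180), (168, 190), (171, 210), (174, 198), (177, 189), (180, 189), (183, 195), (186, 192), (189, 184), (192, 180), (195, 171), (198, 177)]
side [(175, np.float64(8.0), 0.056), (174, np.float64(9.0), 0.056), (172, np.float64(3.0), 0.06), (171, np.float64(5.0), 0.056), (170, np.float64(10.0), 0.056), (170, np.float64(4.0), 0.06)]
[(150, 231), (153, 240), (156, 233), (159, 227), (162, 220), (165, 189), (168, 158), (171, 127), (174, 138), (177, 153), (180, 167), (183, 183), (186, 198), (189, 213), (192, 220), (195, 223), (198, 226)]
```

Request:
{"name": "play_rows", "arguments": {"motion": [[[0.22, 0, -0.7], 0, 1], [[0.24, 0, -0.7], 0, 1], [[0.27, 0, -0.7], 0, 1], [[0.3, 0, -0.67], 0, 1], [[0.35, 0, -0.66], 0, 1], [[0.37, 0, -0.66], 0, 1], [[0.4, 0, -0.62], 0, 1], [[0.42, 0, -0.61], 0, 1], [[0.44, 0, -0.6], 0, 1], [[0.48, 0, -0.56], 0, 1], [[0.5, 0, -0.55], 0, 1], [[0.52, 0, -0.54], 0, 1], [[0, 0, 0], 0, 1]]}}

```text
time_s: 16.0
ee_pos: [0.4728, -0.2058, 0.309]
eef_rot: [[0.122, 0.993, 0.001], [0.993, -0.122, -0.0], [-0.0, 0.001, -1.0]]
contact_force: [-1.4, -2.1, -0.4]
grip_width: 0.0138
grip_force: 28.1
```

```bash
python3 pitch.py d|grep -v side; python3 mv.py .47 -.21 .3 -7.1; python3 - <<'E'
from tilt import *
save("wrist","pics/w10.png")
im=cv2.imread('pics/w10.png')[:,296:350].astype(float).mean(2)
print([(r,im[r].argmax()+296,[int(x) for x in im[r,10:40:3]]) for r in range(0,170,12)])
for t in (40,45,50):
    a=np.radians(t); L=np.linspace(.045,.18,200)
    f=lambda y:pj(np.c_[L*np.cos(a)+.002*np.sin(a),np.full(200,y),.06+L*np.sin(a)-.002*np.cos(a)])
    A,B=f(-.004),f(.004); print(t,'collar',pj(np.array([[.049*np.cos(a),0,.06+.049*np.sin(a)]])).round(1),'tiprow',A[-1,1].round(1),[(r,round(float(np.interp(-r,-A[:,1],B[:,0]-A[:,0])),1)) for r in (80,110,140)])
E
```

```text
[ 0.4728 -0.2058  0.309 ] yawY -6.99
scene [(183, np.float64(47.0), 0.056), (182, np.float64(46.0), 0.06), (181, np.float64(45.0), 0.064), (181, np.float64(44.0), 0.064), (181, np.float64(45.0), 0.06), (180, np.float64(46.0), 0.056)]
[(150, 176), (153, 194), (156, 195), (159, 185), (162, 196), (165, 195), (168, 192), (171, 170), (174, 157), (177, 183), (180, 188), (183, 188), (186, 198), (189, 202), (192, 202), (195, 201), (198, 201)]
[(150, 101), (153, 101), (156, 102), (159, 102), (162, 102), (165, 102), (168, 102), (171, 102), (174, 102), (177, 103), (180, 103), (183, 102), (186, 102), (189, 102), (192, 103), (195, 103), (198, 104)]
t 16.1 p [ 0.4724 -0.2065  0.3079] yawY -7.05 q7 -1.4 F [-1.2 -1.1 -0.6] w 0.0137 gf 27.759811878204346
TURN tool z 0.05  SHIFT after turn cm [-0.37 -0.2   0.79] before-turn axes [-0.37 -0.2   0.79]
[(0, np.int64(310), [113, 118, 113, 114, 115, 119, 110, 99, 99, 97]), (12, np.int64(317), [167, 171, 171, 195, 194, 191, 167, 143, 146, 133]), (24, np.int64(318), [152, 172, 191, 198, 199, 196, 183, 167, 128, 120]), (36, np.int64(314), [107, 174, 191, 195, 
[... 324 characters left out ...]
4(319), [56, 54, 53, 149, 193, 191, 190, 130, 33, 52]), (108, np.int64(318), [57, 58, 55, 152, 194, 191, 192, 140, 55, 58]), (120, np.int64(318), [57, 58, 55, 157, 195, 191, 194, 155, 54, 57]), (132, np.int64(319), [59, 60, 62, 161, 195, 193, 193, 164, 51, 64]), (144, np.int64(325), [62, 59, 61, 164, 195, 193, 195, 182, 50, 61]), (156, np.int64(325), [63, 63, 64, 160, 194, 194, 195, 184, 52, 64]), (168, np.int64(325), [56, 55, 56, 161, 196, 194, 195, 185, 48, 59])]
40 collar [[320.9 175.4]] tiprow 26.4 [(80, 12.3), (110, 13.3), (140, 14.2)]
45 collar [[320.9 179.2]] tiprow 42.0 [(80, 11.4), (110, 12.6), (140, 13.6)]
50 collar [[320.9 183.5]] tiprow 57.4 [(80, 10.5), (110, 11.8), (140, 13.0)]
```

Request:
{"name": "play_rows", "arguments": {"motion": [[[0.3, 0, 0.5], 0, 1], [[0.4, 0, 0.6], 0, 1], [[0.5, 0, 0.6], 0, 1], [[0.58, 0, 0.6], 0, 1], [[0.58, 0, 0.6], 0, 1], [[0.58, 0, 0.6], 0, 1], [[0.58, 0, 0.6], 0, 1], [[0.58, 0, 0.6], 0, 1], [[0, 0, 0], 0, 1]]}}

```text
time_s: 16.9
ee_pos: [0.4771, -0.1647, 0.2595]
eef_rot: [[0.121, 0.993, -0.001], [0.993, -0.121, 0.001], [0.001, -0.001, -1.0]]
contact_force: [-0.2, 0.0, -0.5]
grip_width: 0.0132
grip_force: 27.6
```

Request:
{"name": "play_rows", "arguments": {"motion": [[[0.58, 0, 0.56], 0, 1], [[0.58, 0, 0.56], 0, 1], [[0.58, 0, 0.56], 0, 1], [[0.58, 0, 0.56], 0, 1], [[0.58, 0, 0.56], 0, 1], [[0.58, 0, 0.56], 0, 1], [[0.3, 0, 0.3], 0, 1], [[0.2, 0, 0.2], 0, 1], [[0.1, 0, 0.1], 0, 1], [[0, 0, 0], 0, 1]]}}

```text
time_s: 17.73
ee_pos: [0.4823, -0.1257, 0.2209]
eef_rot: [[0.123, 0.992, -0.0], [0.992, -0.123, 0.0], [0.0, -0.0, -1.0]]
contact_force: [-0.8, 0.5, -1.1]
grip_width: 0.0133
grip_force: 27.6
```

Request:
{"name": "play_rows", "arguments": {"motion": [[[0.1, 0, 0.1], 0, 1], [[0.1, 0, 0.1], 0, 1], [[0.1, 0, 0.1], 0, 1], [[0, 0, 0], 0, 1]]}}

```text
time_s: 18.07
ee_pos: [0.4826, -0.1229, 0.218]
eef_rot: [[0.123, 0.992, -0.0], [0.992, -0.123, 0.0], [0.0, -0.0, -1.0]]
contact_force: [-1.2, 0.8, -1.0]
grip_width: 0.0129
grip_force: 27.8
```

Request:
{"name": "play_rows", "arguments": {"motion": [[[0.1, 0, 0.1], 0, 1], [[0.1, 0, 0.1], 0, 1], [[0.1, 0, 0.1], 0, 1], [[0, 0, 0], 0, 1]]}}

```text
time_s: 18.4
ee_pos: [0.483, -0.1214, 0.2162]
eef_rot: [[0.124, 0.992, 0.0], [0.992, -0.124, -0.003], [-0.003, 0.001, -1.0]]
contact_force: [-7.2, -4.6, 14.8]
grip_width: 0.0132
grip_force: 30.0
```

Request:
{"name": "play_rows", "arguments": {"motion": [[[0.05, 0, 0.05], 0, 1], [[0, 0, 0], 0, 1], [[0, 0, 0], 0, 1], [[0, 0, 0], 0, 1], [[0, 0, 0], 0, 1]]}}

```text
time_s: 18.82
ee_pos: [0.483, -0.1214, 0.2161]
eef_rot: [[0.125, 0.992, 0.001], [0.992, -0.125, -0.004], [-0.004, 0.001, -1.0]]
contact_force: [-7.0, -6.0, 18.1]
grip_width: 0.0135
grip_force: 30.6
```

```bash
python3 - <<'E'
from tilt import *
save("wrist","pics/w11.png");save("scene","pics/scene11.png");save("side","pics/side11.png")
s=ctrl.state(); print(s['ee_pos'],s['contact_force'],s['grip_force'])
from fit import proj,loc
p=np.array(s['ee_pos']);R=np.array(s['eef_rot'])
im=cv2.imread('pics/scene11.png').astype(int)
# dark handle tail: expected end disc for 45deg pitch
for t in (40,45,50):
    a=np.radians(t); l=-.091; P=p+R@np.array([l*np.cos(a),0,.06+l*np.sin(a)]); print(t,'scene',proj('scene',P).round(1),'side',proj('side',P).round(1))
im=cv2.imread('pics/side11.png'); x,y=proj('side',p+R@np.array([-.091*.707,0,.06-.091*.707])).astype(int); print(im[y-8:y+9:2,x-8:x+9:2].mean(2).astype(int))
E
```

```text
[ 0.4830062  -0.12138486  0.21604295] [-6.87876967 -6.11679699 17.00198776] 30.617440044879913
40 scene [340.7 154.3] side [305.6 161.8]
45 scene [339.1 153.4] side [305.6 158. ]
50 scene [337.2 152.8] side [305.7 154.4]
[[ 66  40  36  35  30 107  35  31  38]
 [177  37  38  38  43 114 153  31  35]
 [191  41  37  42  41  37  72  30  37]
 [145  27  30  26  24  24 163  69  29]
 [ 46  36  40  87  97 147 193  73  41]
 [ 33  40  39 120 159 159 158  95  35]
 [ 40  37  36 138 159 160 158 120  37]
 [ 36  36  31  79 155 156 151  62  35]
 [105  38  53  38  69  89  66  53  36]]
```

Request:
{"name": "play_rows", "arguments": {"motion": [[[0.15, 0, -0.1], 0, 1], [[0.15, 0, -0.1], 0, 1], [[0, 0, 0], 0, 1], [[0, 0, 0], 0, 1], [[0, 0, 0], 0, 1]]}}

```text
time_s: 19.38
ee_pos: [0.483, -0.1198, 0.2171]
eef_rot: [[0.126, 0.992, -0.001], [0.992, -0.126, -0.005], [-0.005, -0.0, -1.0]]
contact_force: [-4.0, -10.0, 8.2]
grip_width: 0.0134
grip_force: 28.8
```

```bash
cat > disc.py <<'E'
from tilt import *; import sys
from fit import proj
def disc(tag):
    s=ctrl.state(); p=np.array(s['ee_pos']);R=np.array(s['eef_rot']); print(p.round(4),np.round(s['contact_force'],1))
    save("side",f'pics/side{tag}.png'); im=cv2.imread(f'pics/side{tag}.png').mean(2)
    x,y=proj('side',p+R@np.array([-.091*.707,0,.06-.091*.707])).round().astype(int)
    c=im[y-12:y+14,x-12:x+14]; n,l,st,ce=cv2.connectedComponentsWithStats((c>125).astype(np.uint8)); print([(st[i,4],(ce[i]+[x-12,y-12]).round(1)) for i in range(1,n) if st[i,4]>15])
    for t in (40,45,50):
        a=np.radians(t);print(t,proj('side',p+R@np.array([-.091*np.cos(a),0,.06-.091*np.sin(a)])).round(1),end=' ')
disc(sys.argv[1])
E
python3 disc.py 12; python3 - <<'E'
import cv2; im=cv2.imread('pics/side11.png').mean(2)[146:172,294:320]; n,l,st,ce=cv2.connectedComponentsWithStats((im>125).astype('uint8')); print('\nbefore',[(st[i,4],ce[i]+[294,146]) for i in range(1,n) if st[i,4]>15])
E
```

```text
[ 0.483  -0.1198  0.2171] [ -4.  -10.    8.2]
[(np.int32(32), array([294.6, 151. ])), (np.int32(52), array([306.7, 158.6])), (np.int32(24), array([294.4, 165.5])), (np.int32(18), array([317.2, 166.7]))]
40 [305.4 160.9] 45 [305.5 157.2] 50 [305.5 153.6] 
before [(np.int32(25), array([318.04, 151.64])), (np.int32(26), array([295.30769231, 152.15384615])), (np.int32(56), array([307.19642857, 159.82142857])), (np.int32(26), array([317.76923077, 167.73076923]))]
```

Request:
{"name": "play_rows", "arguments": {"motion": [[[-0.3, 0, -0.3], 0, 1], [[-0.4, 0, -0.4], 0, 1], [[-0.6, 0, -0.6], 0, 1], [[-0.6, 0, -0.6], 0, 1], [[-0.6, 0, -0.6], 0, 1], [[-0.6, 0, -0.6], 0, 1], [[-0.6, 0, -0.6], 0, 1], [[-0.6, 0, -0.6], 0, 1], [[-0.6, 0, -0.6], 0, 1], [[-0.6, 0, -0.6], 0, 1], [[-0.6, 0, -0.6], 0, 1], [[-0.6, 0, -0.6], 0, 1], [[-0.6, 0, -0.6], 0, 1], [[-0.6, 0, -0.6], 0, 1], [[-0.6, 0, -0.6], 0, 1], [[-0.6, 0, -0.6], 0, 1], [[-0.6, 0, -0.6], 0, 1], [[-0.6, 0, -0.6], 0, 1], [[-0.6, 0, -0.6], 0, 1]]}}

```text
time_s: 21.02
ee_pos: [0.4704, -0.2253, 0.3265]
eef_rot: [[0.123, 0.992, 0.001], [0.992, -0.123, -0.0], [0.0, 0.001, -1.0]]
contact_force: [-0.2, 0.2, -1.4]
grip_width: 0.0134
grip_force: 27.6
```

```bash
python3 pitch.py e
```

```text
[ 0.4704 -0.2253  0.3265] yawY -7.09
scene [(196, np.float64(-15.0), 0.056), (184, np.float64(44.0), 0.064), (183, np.float64(45.0), 0.06), (183, np.float64(47.0), 0.056), (182, np.float64(46.0), 0.06), (182, np.float64(46.0), 0.056)]
[(150, 211), (153, 212), (156, 212), (159, 212), (162, 213), (165, 212), (168, 213), (171, 212), (174, 212), (177, 212), (180, 213), (183, 213), (186, 214), (189, 213), (192, 214), (195, 215), (198, 215)]
side [(117, np.float64(37.0), 0.064), (116, np.float64(36.0), 0.064), (115, np.float64(38.0), 0.064), (115, np.float64(35.0), 0.064), (114, np.float64(39.0), 0.06), (114, np.float64(38.0), 0.06)]
[(150, 129), (153, 128), (156, 128), (159, 127), (162, 126), (165, 125), (168, 121), (171, 116), (174, 111), (177, 108), (180, 105), (183, 102), (186, 107), (189, 112), (192, 117), (195, 120), (198, 123)]
```

Request:
{"name": "play_rows", "arguments": {"motion": [[[0.6, 0, -0.6], 0, 1], [[0.53, 0, -0.53], 0, 1], [[0.92, 0, 0.92], 0, 1], [[0.92, 0, 0.92], 0, 1], [[0.91, 0, 0.91], 0, 1], [[0.91, 0, 0.91], 0, 1], [[0, 0, 0], 0, 1], [[-0.28, 0, 0.28], 0, 1], [[-0.55, 0, 0.64], 0, 1], [[-0.55, 0, 0.64], 0, 1], [[-0.56, 0, 0.64], 0, 1], [[-0.43, 0, 0.72], 0, 1], [[-0.43, 0, 0.72], 0, 1], [[-0.43, 0, 0.72], 0, 1], [[0, 0, 0], 0, 1]]}}

```text
time_s: 22.37
ee_pos: [0.4713, -0.2107, 0.2551]
eef_rot: [[0.125, 0.992, -0.002], [0.992, -0.125, 0.0], [0.0, -0.002, -1.0]]
contact_force: [-0.7, 0.7, 1.1]
grip_width: 0.0133
grip_force: 26.9
```

```bash
sed -i 's/L=np.linspace(.06,.17,150)/L=np.linspace(.06,.135,100)/' pitch.py; python3 pitch.py f|grep -v side
```

```text
[ 0.4713 -0.2107  0.2551] yawY -7.2
scene [(197, np.float64(23.0), 0.064), (197, np.float64(25.0), 0.06), (197, np.float64(27.0), 0.056), (196, np.float64(24.0), 0.064), (196, np.float64(26.0), 0.06), (195, np.float64(22.0), 0.064)]
[(150, 222), (153, 207), (156, 214), (159, 223), (162, 219), (165, 187), (168, 212), (171, 214), (174, 204), (177, 176), (180, 168), (183, 154), (186, 134), (189, 132), (192, 191), (195, 215), (198, 197)]
[(150, 71), (153, 57), (156, 43), (159, 29), (162, 24), (165, 22), (168, 21), (171, 20), (174, 19), (177, 18), (180, 17), (183, 16), (186, 16), (189, 17), (192, 19), (195, 20), (198, 22)]
```

Request:
{"name": "play_rows", "arguments": {"motion": [[[-0.3, 0, 0.79], 0, 1], [[-0.3, 0, 0.79], 0, 1], [[-0.3, 0, 0.79], 0, 1], [[-0.16, 0, 0.82], 0, 1], [[-0.15, 0, 0.83], 0, 1], [[-0.15, 0, 0.83], 0, 1], [[-0.05, 0, 0.6], 0, 1], [[-0.03, 0, 0.66], 0, 1], [[0, 0, 0], 0, 1], [[0, 0, 0], 0, 1]]}}

```text
time_s: 23.3
ee_pos: [0.47, -0.2233, 0.1951]
eef_rot: [[0.123, 0.992, -0.001], [0.992, -0.123, 0.001], [0.0, -0.001, -1.0]]
contact_force: [-0.0, 0.5, -0.5]
grip_width: 0.0137
grip_force: 26.6
```

```bash
sed -i 's/55.1,1)/55.1,.5)/' pitch.py; python3 pitch.py g|grep -v side
```

```text
[ 0.47   -0.2233  0.1951] yawY -7.06
scene [(197, np.float64(0.5), 0.06), (197, np.float64(3.0), 0.056), (196, np.float64(0.0), 0.06), (196, np.float64(1.0), 0.06), (196, np.float64(-2.0), 0.064), (196, np.float64(2.5), 0.056)]
[(150, 214), (153, 214), (156, 209), (159, 208), (162, 207), (165, 197), (168, 203), (171, 191), (174, 190), (177, 167), (180, 151), (183, 185), (186, 192), (189, 180), (192, 157), (195, 143), (198, 194)]
[(150, 37), (153, 38), (156, 35), (159, 33), (162, 34), (165, 34), (168, 36), (171, 38), (174, 38), (177, 37), (180, 36), (183, 35), (186, 34), (189, 34), (192, 35), (195, 36), (198, 37)]
```

Request:
{"name": "play_rows", "arguments": {"motion": [[[0, 0, -1], 0, 1], [[0, 0, -2], 0, 1], [[-1.74, 1.28, 0], 0, 1], [[-2.4, 1.77, 0], 0, 1], [[-2.4, 1.77, 0], 0, 1], [[-2.4, 1.77, 0], 0, 1], [[-2.4, 1.77, 0], 0, 1], [[-2.4, 1.77, 0], 0, 1], [[-2.4, 1.77, 0], 0, 1], [[-1.24, 0.93, 0], 0, 1], [[0, 0, 1], 0, 1], [[0, 0, 1.5], 0, 1], [[0, 0, 1.5], 0, 1], [[0, 0, 1.2], 0, 1], [[0, 0, 0.5], 0, 1], [[0, 0, 0], 0, 1], [[0, 0, 0], 0, 1]]}}

```text
time_s: 24.82
ee_pos: [0.5762, -0.4116, 0.1691]
eef_rot: [[0.123, 0.992, 0.0], [0.992, -0.123, 0.0], [0.0, 0.0, -1.0]]
contact_force: [-0.0, 0.5, -0.3]
grip_width: 0.0135
grip_force: 26.6
```

```bash
python3 mv.py .576 -.4116 .168 -7.06; sed -i 's/linspace(.06,.135,100)/linspace(.06,.17,150)/' pitch.py; python3 pitch.py i; python3 - <<'E'
from tilt import *
from fit import proj
s=ctrl.state();p=np.array(s['ee_pos']);R=np.array(s['eef_rot'])
save('wrist','pics/w12.png')
im=cv2.imread('pics/w12.png')[:,296:350].astype(float).mean(2)
for r in (60,120): print(r,[int(x) for x in im[r,6:46:2]])
print('tip model',p+R@[.18,0,.06])
sc=cv2.imread('pics/scene_i.png',0)
print('cap now', abs(cv2.imread('pics/scene_i.png').astype(int)-cv2.imread('pics/scene_a.png').astype(int))[165:240,380:430].mean())
# tin rim ellipse in scene: scan around expected
x,y=proj('scene',np.array([.598,-.233,.043])); print('tin px',x,y,'tip px',proj('scene',p+R@[.18,0,.06]))
y0=int(round(y)); print([(c,int(sc[y0,c])) for c in range(int(x)-22,int(x)+24,2)])
E
```

```text
t 24.8167 p [ 0.5762 -0.4116  0.1691] yawY -7.07 q7 7.7 F [-0.   0.5 -0.3] w 0.0135 gf 26.57305508852005
TURN tool z -0.01  SHIFT after turn cm [-0.   -0.02  0.11] before-turn axes [-0.   -0.02  0.11]
[ 0.5762 -0.4116  0.1691] yawY -7.07
scene [(197, np.float64(-15.0), 0.056), (197, np.float64(-14.0), 0.056), (197, np.float64(-14.5), 0.056), (196, np.float64(-13.5), 0.056), (196, np.float64(-15.0), 0.06), (194, np.float64(-14.5), 0.06)]
[(150, 212), (153, 212), (156, 212), (159, 213), (162, 214), (165, 212), (168, 212), (171, 212), (174, 211), (177, 211), (180, 212), (183, 212), (186, 212), (189, 211), (192, 211), (195, 212), (198, 213)]
side [(55, np.float64(35.0), 0.064), (53, np.float64(34.5), 0.064), (53, np.float64(36.5), 0.06), (52, np.float64(35.5), 0.064), (51, np.float64(37.0), 0.06), (49, np.float64(36.0), 0.06)]
[(150, 137), (153, 138), (156, 139), (159, 140), (162, 141), (165, 142), (168, 143), (171, 145), (174, 145), (177, 145), (180, 145), (183, 145), (186, 145), (189, 145), (192, 145), (195, 145), (198, 145)]
60 [55, 52, 56, 53, 54, 109, 191, 205, 206, 204, 202, 202, 204, 205, 191, 104, 52, 54, 59, 60]
120 [55, 54, 53, 57, 56, 120, 192, 205, 207, 206, 204, 204, 205, 207, 191, 115, 50, 55, 55, 56]
tip model [ 0.59882186 -0.23324346  0.10963503]
cap now 10.092177777777778
tin px 308.03898445985726 174.30783916667465 tip px [307.56826324 155.00077014]
[(286, 215), (288, 216), (290, 228), (292, 79), (294, 156), (296, 126), (298, 131), (300, 159), (302, 161), (304, 163), (306, 156), (308, 157), (310, 167), (312, 156), (314, 160), (316, 145), (318, 128), (320, 145), (322, 160), (324, 58), (326, 75), (328, 76), (330, 77)]
```

```bash
python3 -c "
from cell import ctrl
print(ctrl.job_done())"
```

```text
the job is handed in; nothing more can be done
None
```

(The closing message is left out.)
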